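Start an eyepiece on its three-start thread

TASK

Take the black eyepiece with the yellow band out of the rack and set it squarely on the mouth of the inclined tube so that its three pins come to rest on the top of the brass thread. Turn it gently backward (anticlockwise, seen from its eye end) until it drops a step, then forward (clockwise) until its shoulder is fully home on the rim, and let go. Do not force it, and leave the silver eyepiece, the steel test block and the mouse where they are.

Things in the scene. Friction and masses are not known exactly. Their poses are not given: they have to be found in the camera images.
- eyepiece: Loose black eyepiece, 140 g, yellow band. Origin: on its axis, in the shoulder plane (underside of its flange); z to the eye end. z 0 to 5 mm flange dia 48; 5 to 36 knurled grip dia 40 (hold here); to 40 eyecup dia 32. Below: spigot dia 26 to z -22, tapering to dia 16 at -29. Starts upright in one of the two rack sleeves, at any turn.
- pin (a point): Underside of one of the eyepiece's three steel thread pins, at x 15.5, z -15.8 mm of the eyepiece (below the white mark). Pins are 4.2 mm thick, reach 17.2 mm from the axis and stand at 0, 120 and 240 degrees from the eyepiece's +x. On the thread each covers about 15 degrees.
- port: Mouth of the fixed inclined tube. Origin: rim centre; z out along the tube's axis, 32 degrees from vertical, leaning to the head's front (robot side); x up the slope, to the back. Rim outer dia 52, bore 38 mm; brass three-start thread from 4 mm below the rim, clear dia 29.4 inside. Angles given elsewhere are about this z from +x, anticlockwise positive seen from outside.
- opening (a point): In one of the three thread openings, level with the lands, 4 mm below the rim. Openings are 30 degrees wide, centred at 0, 120, 240 degrees of the port (red dots on the rim). Each has a dark stop wall on its anticlockwise side (15 to 25 degrees), 2.5 mm above the lands, which halts pins either way. Pins dropped in here leave the shoulder 3.5 mm above the rim (a drop of 8.3 mm).
- land (a point): On one of the three flat brass lands at the thread's top, at its middle, -50 degrees. Lands lie 4 mm below the rim, from -95 to -15 degrees of each opening, on its clockwise side. Pins resting on them leave the shoulder 11.8 mm above the rim; anticlockwise they slide to the opening and can fall in, clockwise they meet the next stop wall.
- land2 (a point): The same on the second land, at 70 degrees of the port.
- land3 (a point): The same on the third land, at 190 degrees of the port.
- groove_end (a point): Where a pin's underside lies when home, in the groove below a land, about -70 degrees from the opening. From the opening the groove's floor is level for 5 degrees, then sinks 0.69 mm per 10 degrees clockwise; axial play 1.6 mm. The shoulder can meet the rim (0 mm) from 55 degrees clockwise on and is drawn tight near 78. The eyepiece may not sink by its weight: ease it down while turning.
- head: White microscope eyepiece head on a dark steel stand, fixed in an episode. Origin: centre of its underside on the bench. Stand 170 x 140 x 18 mm, housing up to 84 mm high, a black cap to 100 mm at the back (+x); the rim centre of the inclined tube is at x -30, z 150 mm in this frame.
- rack: Grey rack plate 90 x 210 x 10 mm, fixed in an episode, with two white sleeves (outer dia 50, bore 40 mm, tops 42 mm above the bench) at y +55 and -55 mm. Origin: centre of its underside. The eyepieces hang in the sleeves, shoulders on the sleeve tops.
- spare: Silver eyepiece with a blue band, loose, same outer size as the black one but without pins, in the other sleeve; leave it alone. Origin in its shoulder plane.
- testblock: Loose round steel hardness test block, diameter 60, 12 mm high, on the bench; leave it alone. Origin: centre of its underside.
- mouse: Loose black computer mouse, 100 x 58 x 30 mm, on a blue pad; leave it alone. Origin: centre of its underside.
There are look-alikes about, which are no part of the job. What is shaped like the eyepiece but orange is not meant.

How it is judged (in metres and radians):
On the way, in this order (a step that is already met when the one before it is completed fails the run):
1. the eyepiece stands squarely on the tube mouth with its pins resting on the lands (shoulder 10.5 to 13.2 mm above the rim) (z of eyepiece in the frame of port between 0.0105 and 0.0132 m and contact force between eyepiece and head above 0.2 N and (distance between pin and land below 0.009 m or distance between pin and land2 below 0.009 m or distance between pin and land3 below 0.009 m) and x of eyepiece in the frame of port between -0.003 and 0.003 m and y of eyepiece in the frame of port between -0.003 and 0.003 m and angle between the z axis of eyepiece and the z axis of port, either way round below 0.12 rad), for 0.2 s.
2. turned backward, it has dropped a step into the thread openings (shoulder less than 5.2 mm above the rim) (z of eyepiece in the frame of port below 0.0052 m and x of eyepiece in the frame of port between -0.003 and 0.003 m and y of eyepiece in the frame of port between -0.003 and 0.003 m and angle between the z axis of eyepiece and the z axis of port, either way round below 0.12 rad), for 0.1 s.
At the end, for the whole second after the job is handed in: The black eyepiece is screwed home in the inclined tube: shoulder within 1.3 mm of the rim, axis within 3 mm and 7 degrees of the tube's, released and at rest; the silver eyepiece within 10 mm and the test block and mouse within 15 mm of where they stood (z of eyepiece in the frame of port between -0.002 and 0.0013 m and x of eyepiece in the frame of port between -0.003 and 0.003 m and y of eyepiece in the frame of port between -0.003 and 0.003 m and angle between the z axis of eyepiece and the z axis of port, either way round below 0.12 rad and contact force between the fingers and eyepiece below 0.05 N and linear speed of eyepiece below 0.02 m/s and distance of spare from where it was at the start of the episode below 0.01 m and distance of each of testblock, mouse from where it was at the start of the episode below 0.015 m); the robot touches nothing.
It fails at once if the eyepiece is forced against the tube (over 60 N) (contact force between eyepiece and head above 60 N).
It fails at once if the silver eyepiece is moved (distance of spare from where it was at the start of the episode above 0.01 m).
It fails at once if the test block is moved (distance of testblock from where it was at the start of the episode above 0.015 m).
It fails at once if the mouse is moved (distance of mouse from where it was at the start of the episode above 0.015 m).
It also fails if it takes over 48 s, if anything falls off the work surface, if the arm or the gripper's body presses on something with over 40 N, if the wrist force passes 120 N, or if a joint passes its speed limit or range.

ROBOT

A 6-joint arm with a two-finger parallel gripper is mounted at the origin on the work surface. World frame = base frame: x ahead of the robot, y to its left, z up, the work surface at z = 0. Lengths are in mm, angles in rad, forces in N, time in s.
With the tool pointing down it reaches from about 375 to 925 mm from the base axis. Payload 5.7 kg.
Tool frame: the origin (TCP) lies at the centre of the arm's flange, where the gripper is bolted on; the fingertips stand 173 mm ahead of it and the grasp point (between the pads) lies 155 mm ahead of it (env.tips_ahead is the distance from the TCP to the fingertips, in mm); z points along the fingers, y is the line along which they close (so a half turn about z gives the same grasp; the last joint's range is limited). The gripper opens to 85 mm and grips with 20 to 120 N. Pads are 22 mm wide; open, the fingers measure 114 mm over their backs; the gripper's body (76 mm by 85 mm) begins 54 mm behind the grasp point. The pads swing forward as they close: fully open they stand 13 mm farther back than shut.
Start: joints at [-0.115, 0.359, 1.51, -0, 1.272, -0.115], TCP at [599.988, -0.006, 404.667] pointing down, gripper open.
Joint ranges: [-2.97, 2.97], [-1.01, 2.36], [0.21, 2.38], [-0.96, 4.11], [0.2, 2.71], [-2.98, 2.98]. Speed limits (rad/s): [2.39, 2.39, 3.14, 3.14, 3.14, 3.14].

INTERFACE

Orientations are given as a unit quaternion [x, y, z, w].
In Python, from rig import env gives the robot as it stands.
- The arm moves only by the tool servo_tool, never from a script. Its argument "steps" is a list of rows, each a list of 3 entries, a list of its own where there are three numbers: the turn, a rotation vector about the tool's x, y, z in degrees, then the shift along the tool's x, y, z in mm, then the opening, from 0 (shut) to 1 (fully open). In form: [[[ax, ay, az], [dx, dy, dz], gripper], ...]. A call has 1 to 20 rows; each row shifts and turns the commanded pose from where the row before left it, along the tool's axes as they then stand; what a row does not reach is not made up. A row lasts 1/10 s, in which the tool goes at most 50 mm and 8.59 degrees, less where a joint would pass 70% of its speed; a pose out of reach is approached as far as the arm can. A call is refused whole if a number of a shift passes 50 or a number of a turn 8.59, either way. A call with a gripper value outside its range is refused whole. The fingers move at their own pace and stop on an object; "grip_force" is the grip in N (left out, the last holds). Time passes only in rows, so rows that do not move let the fingers close. It gives the time, the measured TCP pose, the force, the opening and the grip force at its end, in the units of the state.
- env.get_obs(): the state, without advancing time (a new reading comes with each control period).
- env.snapshot(name): name is "scene" or "side" or "wrist"; returns the picture (420x560x3 uint8, blue, green, red); there is no depth.
- env.calibration(name): a dict with "fx", "fy", "cx", "cy" (pixels), "eye" and "orientation" of the camera in the world; the wrist camera has in their place "hand_eye" (4x4, takes a point from camera to tool coordinates, whose origin is the TCP and whose axes are the flange's). Camera axes: x right, y up, looking along -z (the intrinsics and any distortion apply to the point x, -y, -z); pixel columns grow to the right and rows downward; lengths in mm; the calibration is good to about 2 mm. A picture is of the moment at which its call begins: read the wrist's pose just before it. calibration takes no time and is no camera call.
- env.hand_in(): hands the job in; it is judged then, once.
The state is a dict: "clock": time; "q": joint angles; "qd": joint speeds; "joint_efforts": joint torques, N m; "eef_pos": TCP position; "orientation": TCP orientation; "ft_force": force on the tool from outside, world axes, zero at the start; "wrist_torque": the same for the moment, N m; "width": finger opening in mm; "grasp_force": force on a finger pad.
Only numpy, scipy, OpenCV 4.12 (cv2) and the standard library are available. Lean on these libraries where they do the work, as an engineer would, in place of code of your own. Each camera call takes 0.05 s, during which the arm holds its last target. There are 200 camera calls.

## Working session

There is one attempt and no reset: what is moved stays moved. The work goes in short steps, Python scripts to look and compute and a tool call to move; the robot and the scene stay as the last step left them, time stands still between calls to the robot, and variables do not carry over. Pictures are saved under pics/ and viewed, at most 10 in all, crops included, and the job is handed in when it is done.

Besides the shell and the picture viewer there is one more tool, called after ">>>" as name(argument=value, ...) on one line, values as JSON. servo_tool: Moves the arm, as the interface text tells. Its arguments: {"type":"object","properties":{"steps":{"type":"array"},"grip_force":{"type":"number"}},"required":["steps"]}

```bash
mkdir -p pics; ls
python3 - <<'E'
from rig import env
import cv2,numpy as np
o=env.get_obs();print({k:np.round(v,3).tolist() for k,v in o.items()})
for n in("scene","side","wrist"):
    im=env.snapshot(n);cv2.imwrite(f"pics/{n}0.png",im);print(n,env.calibration(n))
E
```

```text
pics
{'clock': 0.0, 'q': [-0.115, 0.36, 1.511, 0.0, 1.272, -0.115], 'qd': [0.002, 0.001, 0.001, -0.001, -0.001, 0.001], 'joint_efforts': [0.002, -52.761, -27.863, -0.0, 0.013, -0.0], 'eef_pos': [599.639, 0.065, 403.845], 'orientation': [0.707, 0.707, -0.001, -0.001], 'ft_force': [-0.487, -0.122, -0.029], 'wrist_torque': [0.024, 0.002, 0.04], 'grasp_force': 0.0, 'width': 85.324}
scene {'fx': 422.29850766868765, 'fy': 422.29850766868765, 'cx': 281.30541062091135, 'cy': 211.53678116192032, 'eye': array([1202.51372177,  215.80209499,  816.44062254]), 'orientation': array([0.20178029, 0.27619098, 0.75263442, 0.56262304])}
side {'fx': 500.52687380282316, 'fy': 500.52687380282316, 'cx': 282.51067411288494, 'cy': 207.47824162613355, 'eye': array([ 572.81297892, -591.58081246,  766.91870938]), 'orientation': array([ 0.37899277, -0.01770567, -0.04853791,  0.9239562 ])}
wrist {'fx': 336.9971168843327, 'fy': 336.9971168843327, 'cx': 281.68980932242073, 'cy': 203.4524550628177, 'hand_eye': array([[-7.53927416e-04,  9.52451154e-01,  3.04690386e-01,
         7.89594703e+01],
       [ 9.99999503e-01,  5.19227492e-04,  8.51317369e-04,
        -3.43352838e-01],
       [ 6.52634585e-04,  3.04690876e-01, -9.52451072e-01,
         2.96369606e+01],
       [ 0.00000000e+00,  0.00000000e+00,  0.00000000e+00,
         1.00000000e+00]])}
```

View pics/scene0.png

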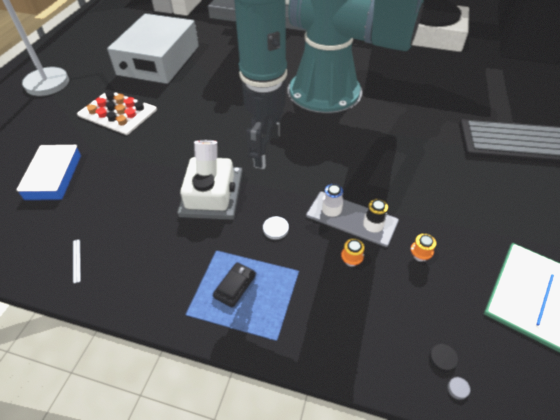

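View pics/side0.png

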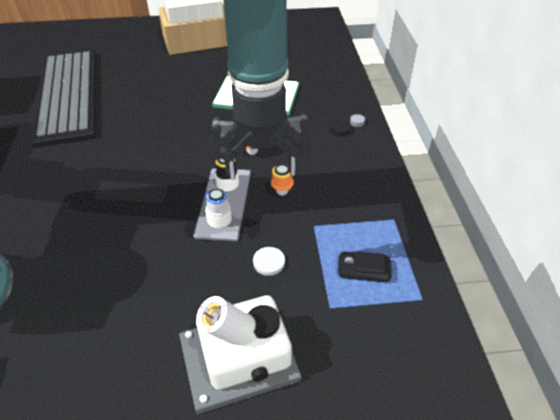

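View pics/wrist0.png

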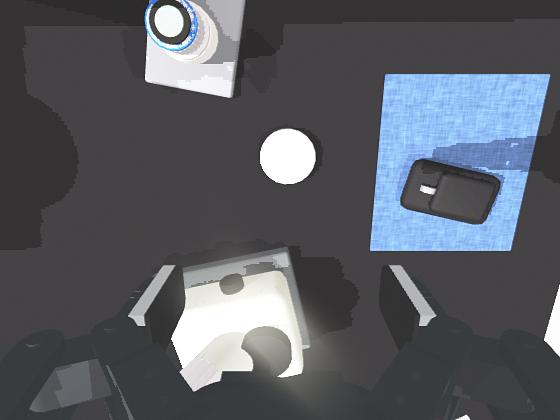

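The scene picture shows four eyepiece-shaped candidates. They are black with a yellow band in a sleeve at (377,213), silver with blue at (334,195), and loose orange ones at (353,250) and (425,245). I choose (377,213), which is at (228,165) in the side view. The tube mouth is at scene (206,143) and side (212,312).

```bash
cat > h.py <<'E'
from rig import env
import cv2,numpy as np
from scipy.spatial.transform import Rotation as R
def cam(n):
    c=env.calibration(n)
    if n!="wrist": return c,np.array(c["eye"]),R.from_quat(c["orientation"]).as_matrix()
    o=env.get_obs();T=np.array(c["hand_eye"]);Q=R.from_quat(o["orientation"]).as_matrix()
    return c,Q@T[:3,3]+o["eef_pos"],Q@T[:3,:3]
def ray(k,u,v):
    c,e,M=k;d=M@np.array([(u-c["cx"])/c["fx"],-(v-c["cy"])/c["fy"],-1.]);return e,d/np.linalg.norm(d)
def onz(k,u,v,z):
    e,d=ray(k,u,v);return e+d*(z-e[2])/d[2]
def tri(rs):
    A=np.zeros((3,3));b=np.zeros(3)
    for e,d in rs:
        P=np.eye(3)-np.outer(d,d);A+=P;b+=P@e
    p=np.linalg.solve(A,b);return p,[float(np.linalg.norm((np.eye(3)-np.outer(d,d))@(p-e))) for e,d in rs]
def proj(k,p):
    c,e,M=k;q=M.T@(np.asarray(p)-e);return np.array([c["cx"]+c["fx"]*q[0]/-q[2],c["cy"]-c["fy"]*q[1]/-q[2]])
E
python3 - <<'E'
from h import *
S,D=cam("scene"),cam("side")
for n,a,b in [("rim",(206,143),(212,312)),("spare",(334,190),(216,196))]:
    print(n,tri([ray(S,*a),ray(D,*b)]))
print("black top",onz(S,379,206,82),"side",onz(D,224,157,82))
print("cap",onz(S,203,181,100),onz(D,264,321,100))
print("stand corners",[onz(D,*p,18).round() for p in[(180,329),(204,405),(299,365)]],[onz(S,*p,18).round() for p in[(180,210),(235,214),(243,169)]])
print("rack corners side",[onz(D,*p,10).round() for p in[(228,169),(251,170),(240,238),(195,236)]],"scene",[onz(S,*p,10).round() for p in[(319,196),(397,219),(389,242),(308,219)]])
a=cv2.imread("pics/scene0.png")[170:270,300:460];b=cv2.imread("pics/side0.png")[130:350,170:310]
cv2.imwrite("pics/c1.png",np.hstack([cv2.resize(a,(480,300),interpolation=2),cv2.resize(b[145:220,:110],(320,300)[:2])]))
E
```

```text
rim (array([ 510.47685694, -183.64068527,  147.44108673]), [0.1759561987936772, 0.17595619879365998])
spare (array([510.99803811, 134.29444058,  75.89487873]), [1.8095564984708843, 1.809556498470742])
black top [534.82952473 245.02389493  82.        ] side [531.05200057 244.31997987  82.        ]
cap [ 589.27434361 -165.14678207  100.        ] [ 584.62171892 -176.77044069  100.        ]
stand corners [array([ 443., -126.,   18.]), array([ 484., -262.,   18.]), array([ 636., -212.,   18.])] [array([ 628., -224.,   18.]), array([601., -88.,  18.]), array([ 447., -123.,   18.])]
rack corners side [array([535., 288.,  10.]), array([587., 279.,  10.]), array([553.,  75.,  10.]), array([463.,  90.,  10.])] scene [array([478.,  95.,  10.]), array([499., 296.,  10.]), array([574., 286.,  10.]), array([560.,  87.,  10.])]
```

View pics/c1.png

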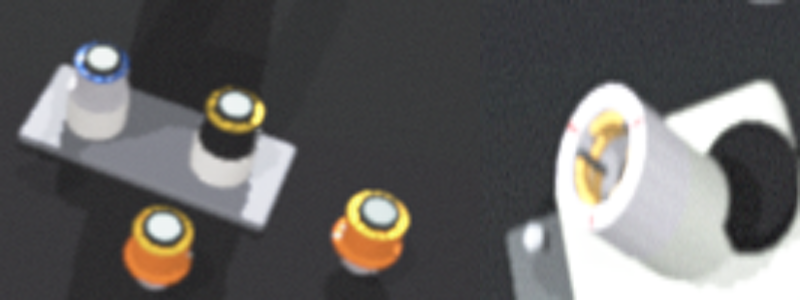

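The crop confirms the choice: a black body with a yellow band in the far sleeve, at crop (232,140). The orange ones stand loose on the bench. The red dots on the rim are also visible. Next I look down the tube with the wrist camera, which also tests reach.

>>> servo_tool(steps=[[[0, 0, 0], [-28, -29, 2], 1], [[0, 0, 0], [-28, -29, 2], 1], [[0, 0, 0], [-28, -29, 2], 1], [[0, 0, 0], [-28, -29, 2], 1], [[0, 0, 0], [-28, -29, 2], 1], [[0, 0, 0], [-28, -29, 2], 1], [[0, 0, 0], [-28, -29, 2], 1], [[0, 0, 0], [-28, -29, 2], 1], [[-7.7, 2.1, 0], [0, 0, 0], 1], [[-7.7, 2.1, 0], [0, 0, 0], 1], [[-7.7, 2.1, 0], [0, 0, 0], 1], [[-7.7, 2.1, 0], [0, 0, 0], 1], [[0, 0, 0], [0, 0, 0], 1], [[0, 0, 0], [0, 0, 0], 1]])

```text
clock: 1.55
eef_pos: [367.3, -224.2, 388.3]
orientation: [0.681, 0.68, 0.237, 0.135]
ft_force: [0.3, 0.4, -1.1]
width: 85.2
grasp_force: 0.0
```

Run:
```python
from h import *
o=env.get_obs();print(o["q"].__class__,np.round(o["q"],3),np.round(o["eef_pos"],1),np.round(R.from_quat(o["orientation"]).as_matrix(),3),o["ft_force"])
im=env.snapshot("wrist");cv2.imwrite("pics/w1.png",im);np.savez("w1.npz",p=o["eef_pos"],q=o["orientation"])
```

```text
<class 'numpy.ndarray'> [-0.946  0.073  2.034  0.657  0.936 -1.317] [ 367.3 -224.2  388.3] [[-0.036  0.862  0.506]
 [ 0.99  -0.04   0.139]
 [ 0.139  0.506 -0.851]] [ 0.26038251  0.41012539 -1.08652292]
```

View pics/w1.png

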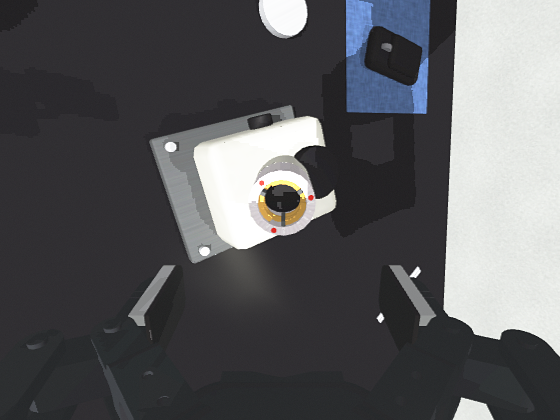

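The picture shows the tube mouth end-on with red dots at (310,198), (262,183) and (274,230). The dot at (310,198) is on the back side, so it is port 0°. I'll fit the centre and heading from the dots.

```bash
cat >> h.py <<'E'
def portR(psi):
    z=np.array([-np.sin(.5585)*np.cos(psi),-np.sin(.5585)*np.sin(psi),np.cos(.5585)])
    x=np.array([np.cos(.5585)*np.cos(psi),np.cos(.5585)*np.sin(psi),np.sin(.5585)])
    return np.c_[x,np.cross(z,x),z]
E
python3 - <<'E'
from h import *
im=cv2.imread("pics/w1.png");k=cam("wrist")
hs=cv2.cvtColor(im,cv2.COLOR_BGR2HSV);b,g,r=[im[...,i].astype(int) for i in range(3)]
m=((r-g>60)&(r-b>60)&(abs(g-b)<40)).astype(np.uint8);n,_,st,c=cv2.connectedComponentsWithStats(m)
d=[c[i] for i in range(1,n) if st[i,4]>3 and 240<c[i][0]<330 and 160<c[i][1]<250];print(np.round(d,1))
d=sorted(d,key=lambda p:-p[0]) # 0deg first
cen=np.mean(d,0);psi=.27;C=onz(k,*cen,150)
for _ in range(20):
    P=portR(psi);pts=[]
    for u in d:
        e,v=ray(k,*u);pts.append(e+v*((C-e)@P[:,2])/(v@P[:,2]))
    C=np.mean(pts,0);e,v=ray(k,*proj(k,C));C=e+v*(150-e[2])/v[2]
    L=(np.array(pts)-np.mean(pts,0))@P;ang=np.degrees(np.arctan2(L[:,1],L[:,0]))
    err=np.mean([(a-t+180)%360-180 for a,t in zip(sorted(ang%360+ (0)),sorted([(0 if ang[0]>=0 else 360),120,240]))])
    psi+=np.radians(err)*.8
print("C",C,"psi",np.degrees(psi),ang,np.hypot(L[:,0],L[:,1]))
t,_=tri([ray(cam("scene"),206,143),ray(cam("side"),212,312)]);print(t)
# stand screws/ corners for heading check
a,b_=onz(k,149,141,18),onz(k,192,262,18);print("stand front edge dir",np.degrees(np.arctan2(*(a-b_)[[1,0]]))-90)
E
```

```text
[[261.2 182.5]
 [310.3 197.2]
 [273.2 230. ]]
C [ 509.70547549 -186.53194239  150.        ] psi 12.605252446253756 [ 1.17746044e-01 -1.19948413e+02  1.19830667e+02] [22.89591961 23.01326695 22.93186039]
[ 510.47685694 -183.64068527  147.44108673]
stand front edge dir 13.502961011243997
```

>>> servo_tool(steps=[[[7.7, -2.1, 0], [0, 0, 0], 1], [[7.7, -2.1, 0], [0, 0, 0], 1], [[7.7, -2.1, 0], [0, 0, 0], 1], [[7.7, -2.1, 0], [0, 0, 0], 1], [[0, 0, 0], [36, 13, 2], 1], [[0, 0, 0], [36, 13, 2], 1], [[0, 0, 0], [36, 13, 2], 1], [[0, 0, 0], [36, 13, 2], 1], [[0, 0, 0], [36, 13, 2], 1], [[0, 0, 0], [36, 13, 2], 1], [[0, 0, 0], [36, 13, 2], 1], [[0, 0, 0], [36, 13, 2], 1], [[0, 0, 0], [36, 13, 2], 1], [[0, 0, 0], [36, 13, 2], 1], [[0, 0, 0], [36, 13, 2], 1], [[0, 0, 0], [36, 13, 2], 1], [[0, 0, 0], [36, 13, 2], 1], [[0, 0, 0], [0, 0, 0], 1], [[0, 0, 0], [0, 0, 0], 1]])

```text
clock: 3.5
eef_pos: [537.0, 245.4, 362.5]
orientation: [0.706, 0.708, -0.001, 0.001]
ft_force: [-0.3, -0.0, -0.7]
width: 85.7
grasp_force: 0.0
```

Run:
```python
from h import *
o=env.get_obs();print(np.round(o["q"],3),np.round(o["eef_pos"],1),np.round(R.from_quat(o["orientation"]).as_matrix(),3))
k=cam("wrist");im=env.snapshot("wrist");cv2.imwrite("pics/w2.png",im)
u=proj(k,[533,245,70]);print(u)
x,y=[int(t) for t in u];x0,y0=max(x-100,0),max(y-75,0)
print(x0,y0);cv2.imwrite("pics/w2c.png",cv2.resize(im[y0:y0+150,x0:x0+200],(800,600),interpolation=2))
```

```text
[ 0.313  0.386  1.582 -0.003  1.175  0.311] [537.  245.4 362.5] [[-0.003  1.     0.001]
 [ 1.     0.003 -0.003]
 [-0.003  0.001 -1.   ]]
[277.21421621 196.84346125]
177 121
```

View pics/w2c.png

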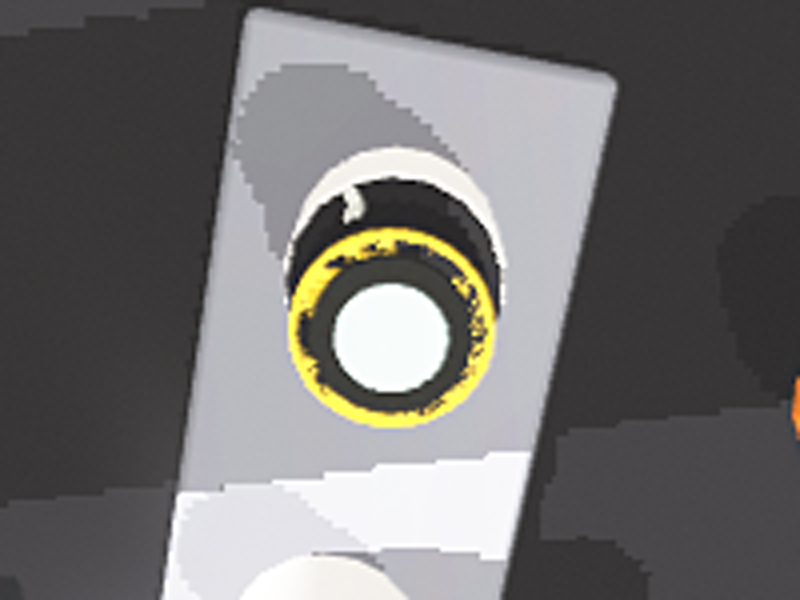

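The crop shows the black eyepiece in its sleeve: lens centre at crop (391,338), yellow ring centre (393,327), white mark on the flange at about (350,192).

Run:
```python
from h import *
k=cam("wrist");f=lambda x,y,z:onz(k,177+x/4,121+y/4,z)
l=f(391,338,82);y=f(393,327,78);print(l,y)
for p,z in[((350,190),47),((347,187),47),((358,217),52),((352,203),47),((352,203),50)]:
    m=f(*p,z)-(l+y)/2;print(p,z,np.hypot(*m[:2]),np.degrees(np.arctan2(m[1],m[0])))
for s in[(288,310),(497,310)]: print(f(*s,78))
rk=[f(248,10,10),f(617,80,10)];print("rack edge dir",np.degrees(np.arctan2(*(rk[1]-rk[0])[[1,0]])))
```

```text
[530.69530252 240.65944735  82.        ] [531.01644071 241.6394588   78.        ]
(350, 190) 47 23.582406314677936 113.974196154853
(347, 187) 47 24.442690356361936 114.71172540684827
(358, 217) 52 18.445848575704453 114.68385517695557
(352, 203) 47 20.829405219014138 116.18896033877229
(352, 203) 50 21.36392529804956 115.03162471545136
[510.2845764 245.1489567  78.       ]
[551.58508684 245.18515389  78.        ]
rack edge dir -10.522815699374055
```

>>> servo_tool(steps=[[[0, 0, 0], [-3.7, -6.2, 20], 1], [[0, 0, 0], [0, 0, 35], 1], [[0, 0, 0], [0, 0, 35], 1], [[0, 0, 0], [0, 0, 25], 1], [[0, 0, 0], [0, 0, 14], 1], [[0, 0, 0], [0, 0, 8], 1], [[0, 0, 0], [0, 0, 2], 1], [[0, 0, 0], [0, 0, 0], 1], [[0, 0, 0], [0, 0, 0], 0], [[0, 0, 0], [0, 0, 0], 0], [[0, 0, 0], [0, 0, 0], 0], [[0, 0, 0], [0, 0, 0], 0], [[0, 0, 0], [0, 0, 0], 0], [[0, 0, 0], [0, 0, 0], 0], [[0, 0, 0], [0, 0, 0], 0], [[0, 0, 0], [0, 0, 0], 0]], grip_force=60)

```text
clock: 5.15
eef_pos: [531.0, 240.4, 224.6]
orientation: [0.707, 0.707, 0.001, 0.0]
ft_force: [-0.5, 0.6, 5.8]
width: 38.5
grasp_force: 59.8
```

>>> servo_tool(steps=[[[0, 0, 0], [0, 0, -15], 0], [[0, 0, 0], [0, 0, -30], 0], [[0, 0, 0], [0, 0, -40], 0], [[0, 0, 0], [0, 0, -40], 0], [[0, 0, 0], [0, 0, -15], 0], [[0, 0, 0], [0, 0, 0], 0], [[0, 0, 0], [0, 0, 0], 0]])

```text
clock: 5.85
eef_pos: [530.3, 240.2, 363.2]
orientation: [0.707, 0.707, -0.0, -0.0]
ft_force: [0.0, -0.4, -1.6]
width: 38.1
grasp_force: 60.5
```

```bash
cat > goal.py <<'E'
from h import *
import sys
psi=np.radians(12.8);P=portR(psi);C=np.array([509.7,-186.5,150.])
def rel(alpha,h,g=27.6,off=0.9):
    o=env.get_obs();T=R.from_quat(o["orientation"]).as_matrix();p=np.array(o["eef_pos"])
    a=np.radians(alpha);x=np.cos(a)*P[:,0]+np.sin(a)*P[:,1];z=-P[:,2];G=np.c_[x,np.cross(z,x),z]
    t=C-z*(h+g+155)-x*off
    print("pos",p.round(1),"q",np.round(o["q"],2),"target",t.round(1),"shift tool",(T.T@(t-p)).round(1),"rotvec",np.degrees(R.from_matrix(T.T@G).as_rotvec()).round(2),
      "ft tool",(T.T@o["ft_force"]).round(1))
    return G,t
E
python3 - <<'E'
from goal import *
rel(50,30)
k=cam("wrist");im=env.snapshot("wrist");cv2.imwrite("pics/w3.png",im[100:400,130:430])
E
```

```text
pos [530.3 240.2 363.2] q [0.31 0.37 1.6  0.   1.17 0.31] target [ 399.5 -212.2  330. ] shift tool [-452.4 -130.8   33.4] rotvec [-28.96  14.37  26.48] ft tool [-0.4  0.   1.6]
```

View pics/w3.png

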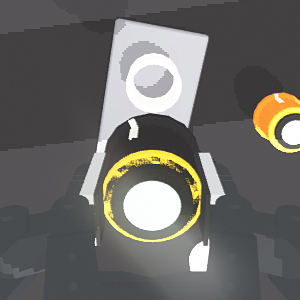

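The eyepiece is held upright in the fingers. The mark is still at crop (132,128) and the sleeve below is empty.

>>> servo_tool(steps=[[[0, 0, 0], [-20, -6.2, 0.6], 0], [[0, 0, 0], [-35, -11.2, 0.6], 0], [[0, 0, 0], [-35, -11.2, 0.6], 0], [[0, 0, 0], [-35, -11.2, 0.6], 0], [[0, 0, 0], [-35, -11.2, 0.6], 0], [[0, 0, 0], [-35, -11.2, 0.6], 0], [[0, 0, 0], [-35, -11.2, 0.6], 0], [[0, 0, 0], [-35, -11.2, 0.6], 0], [[0, 0, 0], [-35, -11.2, 0.6], 0], [[0, 0, 0], [-35, -11.2, 0.6], 0], [[0, 0, 0], [-35, -11.2, 0.6], 0], [[0, 0, 0], [-35, -11.2, 0.6], 0], [[0, 0, 0], [-35, -11.2, 0.6], 0], [[0, 0, 0], [-16, -5, 0.6], 0], [[0, 0, 0], [0, 0, 0], 0]])

```text
clock: 7.4
eef_pos: [384.2, -217.3, 353.8]
orientation: [0.708, 0.706, -0.0, -0.001]
ft_force: [0.1, -0.5, -1.4]
width: 38.2
grasp_force: 60.5
```

>>> servo_tool(steps=[[[-3.62, 1.8, 3.31], [0, 0, 0], 0], [[-3.62, 1.8, 3.31], [0, 0, 0], 0], [[-3.62, 1.8, 3.31], [0, 0, 0], 0], [[-3.62, 1.8, 3.31], [0, 0, 0], 0], [[-3.62, 1.8, 3.31], [0, 0, 0], 0], [[-3.62, 1.8, 3.31], [0, 0, 0], 0], [[-3.62, 1.8, 3.31], [0, 0, 0], 0], [[-3.62, 1.8, 3.31], [0, 0, 0], 0], [[0, 0, 0], [0, 0, 0], 0], [[0, 0, 0], [0, 0, 0], 0]])

```text
clock: 8.4
eef_pos: [384.8, -214.9, 354.4]
orientation: [0.82, 0.501, 0.261, 0.086]
ft_force: [0.1, -0.5, -1.3]
width: 38.4
grasp_force: 60.4
```

Run:
```python
from goal import *
o=env.get_obs();rel(50,30)
im=env.snapshot("wrist");cv2.imwrite("pics/w4.png",im)
k=cam("wrist");T=R.from_quat(o["orientation"]).as_matrix();p=np.array(o["eef_pos"])
# held eyepiece: yellow ring ellipse and lens in tool coords
b,g,r=[im[...,i].astype(int) for i in range(3)]
m=((r>150)&(g>110)&(b<90)).astype(np.uint8);m[:240]=0
ys,xs=np.nonzero(m);(cx,cy),ax,an=cv2.fitEllipse(cv2.convexHull(np.c_[xs,ys].astype(np.int32)));print("ring",cx,cy,ax,an)
e,d=ray(k,cx,cy);e=T.T@(e-p);d=T.T@d
for z in(146.6,148): print("tool",(e+d*(z-e[2])/d[2]).round(1))
m=((r>150)&(r-g>60)&(abs(g-b)<40)).astype(np.uint8);n,_,st,c=cv2.connectedComponentsWithStats(m);print([(c[i].round(1).tolist(),int(st[i,4])) for i in range(1,n) if st[i,4]>3])
for a in(0,120,240):
    a=np.radians(a);print("expect dot",proj(k,C+22.9*(np.cos(a)*P[:,0]+np.sin(a)*P[:,1])).round(1))
```

```text
pos [ 384.8 -214.9  354.4] q [-0.89  0.13  2.07  0.72  0.81 -0.89] target [ 399.5 -212.2  330. ] shift tool [-0.8  0.3 28.6] rotvec [-0.19 -0.05  0.01] ft tool [-0.9 -0.3  1.1]
ring 281.5234375 295.8306579589844 (92.09135437011719, 100.83442687988281) 89.40264129638672
tool [2.800e+00 1.000e-01 1.466e+02]
tool [1.90e+00 1.00e-01 1.48e+02]
[([309.6, 199.2], 37), ([250.0, 209.2], 37)]
expect dot [309.6 198.5]
expect dot [250.4 208.4]
expect dot [288.5 250.2]
```

View pics/w4.png

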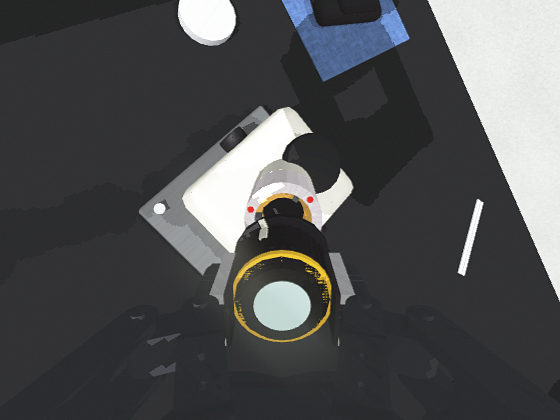

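The held eyepiece is aligned with the tube mouth. The visible dots at (309.6,199.2) and (250,209.2) match the prediction within 1 px.

>>> servo_tool(steps=[[[-0.2, 0, 0], [-1.5, 0.3, 10], 0], [[0, 0, 0], [0, 0, 10], 0], [[0, 0, 0], [0, 0, 8], 0], [[0, 0, 0], [0, 0, 6], 0], [[0, 0, 0], [0, 0, 4], 0], [[0, 0, 0], [0, 0, 2], 0], [[0, 0, 0], [0, 0, 0], 0], [[0, 0, 0], [0, 0, 0], 0]])

```text
clock: 9.25
eef_pos: [405.7, -212.5, 321.2]
orientation: [0.82, 0.5, 0.263, 0.089]
ft_force: [0.4, 0.6, -0.4]
width: 38.1
grasp_force: 60.4
```

Run:
```python
from goal import *
rel(50,11.8,off=1.2)
```

```text
pos [ 405.7 -212.5  321.2] q [-0.84  0.21  2.09  0.8   0.71 -0.96] target [ 408.8 -210.4  314.5] shift tool [ 0.7 -1.4  7.6] rotvec [ 0.23 -0.04  0.  ] ft tool [ 0.5 -0.1  0.7]
```

>>> servo_tool(steps=[[[0.2, 0, 0], [0.2, -1, 2], 0], [[0, 0, 0], [0, 0, 2], 0], [[0, 0, 0], [0, 0, 1], 0], [[0, 0, 0], [0, 0, 0], 0], [[0, 0, 0], [0, 0, 0], 0]])

```text
clock: 9.75
eef_pos: [407.5, -211.3, 316.4]
orientation: [0.82, 0.501, 0.262, 0.088]
ft_force: [0.0, 0.3, -1.8]
width: 38.0
grasp_force: 60.4
```

Run:
```python
from goal import *
for _ in range(3): rel(50,11.8,off=1.2);env.snapshot("side")
```

```text
pos [ 407.5 -211.3  316.4] q [-0.84  0.22  2.09  0.8   0.7  -0.96] target [ 408.8 -210.4  314.5] shift tool [ 0.6 -0.3  2.4] rotvec [ 0.02 -0.04 -0.01] ft tool [-0.4 -0.8  1.6]
pos [ 407.5 -211.3  316.5] q [-0.84  0.22  2.09  0.8   0.7  -0.96] target [ 408.8 -210.4  314.5] shift tool [ 0.6 -0.3  2.5] rotvec [ 0.02 -0.04 -0.  ] ft tool [-0.6 -0.2  1. ]
pos [ 407.5 -211.3  316.5] q [-0.84  0.22  2.09  0.8   0.7  -0.96] target [ 408.8 -210.4  314.5] shift tool [ 0.5 -0.3  2.5] rotvec [ 0.02 -0.04 -0.  ] ft tool [-0.3 -0.   0.8]
```

>>> servo_tool(steps=[[[0, 0, 0], [0, 0, 1], 0], [[0, 0, 0], [0, 0, 0.7], 0], [[0, 0, 0], [0, 0, 0.5], 0], [[0, 0, 0], [0, 0, 0], 0]])

```text
clock: 10.3
eef_pos: [408.7, -211.0, 314.6]
orientation: [0.82, 0.501, 0.262, 0.088]
ft_force: [-2.5, -1.0, 1.2]
width: 38.1
grasp_force: 60.5
```

```bash
python3 -c "
from goal import *
rel(50,11.8,off=1.2)"
```

```text
pos [ 408.7 -211.   314.6] q [-0.83  0.23  2.09  0.81  0.69 -0.96] target [ 408.8 -210.4  314.5] shift tool [ 0.5 -0.3  0.3] rotvec [ 0.02 -0.04 -0.01] ft tool [-1.4 -1.  -2.4]
```

>>> servo_tool(steps=[[[0, 0, 0], [0, 0, 0.3], 0], [[0, 0, 0], [0, 0, 0], 0], [[0, 0, 0], [0, 0, 0], 0], [[0, 0, 0], [0, 0, 0], 0]])

```text
clock: 10.7
eef_pos: [408.8, -211.0, 314.4]
orientation: [0.82, 0.501, 0.262, 0.088]
ft_force: [-4.6, 0.1, 3.3]
width: 38.5
grasp_force: 60.8
```

Run:
```python
from goal import *
rel(50,11.8,off=1.2)
a=env.snapshot("side")[270:370,170:290];b=env.snapshot("scene")[100:180,160:260]
cv2.imwrite("pics/c5.png",np.hstack([cv2.resize(a,(400,333),interpolation=2),cv2.resize(b,(400,333),interpolation=2)]))
```

```text
pos [ 408.8 -211.   314.4] q [-0.83  0.23  2.09  0.81  0.69 -0.96] target [ 408.8 -210.4  314.5] shift tool [ 0.5 -0.3  0.1] rotvec [ 0.03 -0.04 -0.  ] ft tool [-0.4 -2.3 -5.2]
```

View pics/c5.png

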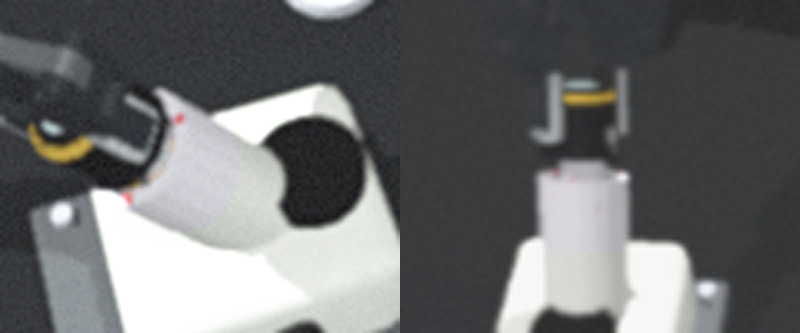

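The side view shows the eyepiece square on the tube with a gap under the flange, and contact force is about 6 N. So the pins are on the lands. Now I turn it backward.

>>> servo_tool(steps=[[[0, 0, -4.5], [0, 0.1, 0], 0], [[0, 0, -4.5], [0, 0.1, 0], 0], [[0, 0, -4.5], [0, 0.1, 0], 0], [[0, 0, -4.5], [0, 0.1, 0], 0], [[0, 0, -4.5], [0, 0.1, 0], 0], [[0, 0, -4.5], [0, 0.1, 0], 0], [[0, 0, -4.5], [0, 0.1, 0], 0], [[0, 0, -4.5], [0, 0.1, 0], 0], [[0, 0, 0], [0, 0, 0], 0]])

```text
clock: 11.7
eef_pos: [409.6, -211.3, 314.7]
orientation: [0.625, 0.73, 0.222, 0.165]
ft_force: [-1.0, -0.2, 0.3]
width: 38.6
grasp_force: 60.8
```

```bash
python3 -c "
from goal import *
rel(50+36,11.8,off=1.2)"
```

```text
pos [ 409.6 -211.3  314.7] q [-0.83  0.23  2.09  0.81  0.69 -1.59] target [ 409.4 -210.5  314.8] shift tool [ 0.8 -0.  -0.1] rotvec [ 0.05 -0.02  0.03] ft tool [ 0.  -0.7 -0.8]
```

>>> servo_tool(steps=[[[0, 0, -3], [0, 0.1, 0.2], 0], [[0, 0, -3], [0, 0.1, 0.2], 0], [[0, 0, -3], [0, 0, 0.2], 0], [[0, 0, 0], [0, 0, 0.5], 0], [[0, 0, 0], [0, 0, 0.5], 0], [[0, 0, 0], [0, 0, 0], 0]])

```text
clock: 12.3
eef_pos: [410.5, -210.8, 313.3]
orientation: [0.567, 0.776, 0.208, 0.181]
ft_force: [0.0, 1.5, -2.5]
width: 38.2
grasp_force: 60.7
```

```bash
python3 -c "
from goal import *
rel(50+45,11.8,off=1.2)"
```

```text
pos [ 410.5 -210.8  313.3] q [-0.83  0.23  2.09  0.81  0.69 -1.75] target [ 409.6 -210.5  314.9] shift tool [ 0.5  0.2 -1.8] rotvec [ 0.04 -0.04 -0.11] ft tool [ 1.6 -0.9  2.3]
```

It's in the openings: h is about 10 mm with no resistance. I ease it down.

>>> servo_tool(steps=[[[0, 0, 0], [0, 0, 1.5], 0], [[0, 0, 0], [0, 0, 1.5], 0], [[0, 0, 0], [0, 0, 1.5], 0], [[0, 0, 0], [0, 0, 1], 0], [[0, 0, 0], [0, 0, 0.5], 0], [[0, 0, 0], [0, 0, 0], 0]])

```text
clock: 12.9
eef_pos: [413.6, -210.2, 308.3]
orientation: [0.566, 0.777, 0.208, 0.181]
ft_force: [0.2, -0.2, -1.3]
width: 38.4
grasp_force: 60.7
```

```bash
python3 -c "
from goal import *
rel(50+45,3.5,off=1.2)"
```

```text
pos [ 413.6 -210.2  308.3] q [-0.82  0.25  2.09  0.82  0.68 -1.76] target [ 413.9 -209.5  307.9] shift tool [0.6 0.2 0.6] rotvec [ 0.04 -0.03 -0.01] ft tool [-0.2 -0.6  1.2]
```

>>> servo_tool(steps=[[[0, 0, 0], [0, 0, 0.4], 0], [[0, 0, 0], [0, 0, 0], 0], [[0, 0, 4], [0, -0.1, 0], 0], [[0, 0, 4], [0, -0.1, 0.2], 0], [[0, 0, 4], [0, -0.1, 0.3], 0], [[0, 0, 4], [0, -0.1, 0.3], 0], [[0, 0, 4], [0, -0.1, 0.3], 0], [[0, 0, 4], [0, -0.1, 0.3], 0], [[0, 0, 0], [0, 0, 0], 0]])

```text
clock: 13.8
eef_pos: [414.2, -210.4, 306.8]
orientation: [0.716, 0.642, 0.241, 0.135]
ft_force: [-1.0, -1.2, 0.9]
width: 38.2
grasp_force: 60.7
```

```bash
python3 -c "
from goal import *
rel(95-24,2.2,off=1.2);print(env.get_obs()['wrist_torque'])"
```

```text
pos [ 414.2 -210.4  306.8] q [-0.82  0.25  2.09  0.83  0.67 -1.35] target [ 414.1 -209.4  306.5] shift tool [ 0.9 -0.3  0.4] rotvec [ 0.07  0.01 -0.03] ft tool [-1.1 -0.3 -1.4]
[-0.23399395  0.27591798 -0.00350789]
```

>>> servo_tool(steps=[[[0, 0, 4], [0, -0.1, 0.3], 0], [[0, 0, 4], [0, -0.1, 0.3], 0], [[0, 0, 4], [0, -0.1, 0.3], 0], [[0, 0, 4], [0, -0.1, 0.3], 0], [[0, 0, 4], [0, 0, 0.3], 0], [[0, 0, 4], [0, 0, 0.3], 0], [[0, 0, 4], [0, 0, 0.3], 0], [[0, 0, 4], [0, 0, 0.3], 0], [[0, 0, 0], [0, 0, 0], 0]])

```text
clock: 14.7
eef_pos: [415.0, -210.1, 304.9]
orientation: [0.865, 0.42, 0.269, 0.063]
ft_force: [-4.5, -1.3, 5.4]
width: 38.0
grasp_force: 61.3
```

```bash
python3 -c "
from goal import *
rel(95-56,0,off=1.2);print(env.get_obs()['wrist_torque'])"
```

```text
pos [ 415.  -210.1  304.9] q [-0.82  0.25  2.1   0.83  0.67 -0.79] target [ 414.7 -208.8  304.4] shift tool [ 0.6 -1.1  0.4] rotvec [ 0.1  -0.02  0.03] ft tool [-1.  -0.4 -7.1]
[-0.06381845  0.39533568 -0.14034148]
```

>>> servo_tool(steps=[[[0, 0, 3], [0, -0.1, 0], 0], [[0, 0, 3], [0, -0.1, 0], 0], [[0, 0, 3], [0, -0.1, 0], 0], [[0, 0, 3], [0, -0.1, 0.2], 0], [[0, 0, 3], [0, 0, 0.2], 0], [[0, 0, 0], [0, 0, 0], 0]])

```text
clock: 15.3
eef_pos: [414.8, -209.7, 304.8]
orientation: [0.912, 0.304, 0.275, 0.028]
ft_force: [-8.9, -0.9, 12.1]
width: 38.4
grasp_force: 62.0
```

```bash
python3 -c "
from goal import *
rel(95-71,0,off=1.2);print(env.get_obs()['wrist_torque'])"
```

```text
pos [ 414.8 -209.7  304.8] q [-0.82  0.25  2.1   0.84  0.67 -0.53] target [ 414.5 -208.6  304.3] shift tool [ 0.2 -1.2  0.4] rotvec [ 0.1  -0.06  0.07] ft tool [ -0.6  -1.4 -14.9]
[ 0.04732619  0.4644866  -0.16034065]
```

The reading stays at h ≈ 0.4 under 15 N, and first land contact was also about 0.3 high, so the shoulder is on the rim. I snug it slightly, unload and release.

>>> servo_tool(steps=[[[0, 0, 2], [0, 0, -0.5], 0], [[0, 0, 2], [0, 0, -0.5], 0], [[0, 0, 0], [0, 0, 0], 0], [[0, 0, 0], [0, 0, 0], 0.3], [[0, 0, 0], [0, 0, 0], 1], [[0, 0, 0], [0, 0, 0], 1], [[0, 0, 0], [0, 0, 0], 1], [[0, 0, 0], [0, 0, 0], 1], [[0, 0, 0], [0, 0, 0], 1], [[0, 0, 0], [0, 0, 0], 1]])

```text
clock: 16.3
eef_pos: [414.4, -209.5, 304.7]
orientation: [0.922, 0.271, 0.275, 0.017]
ft_force: [0.2, -0.6, -0.5]
width: 85.4
grasp_force: 0.0
```

>>> servo_tool(steps=[[[0, 0, 0], [0, 0, -10], 1], [[0, 0, 0], [0, 0, -20], 1], [[0, 0, 0], [0, 0, -30], 1], [[0, 0, 0], [0, 0, -30], 1], [[0, 0, 0], [0, 0, -20], 1], [[0, 0, 0], [0, 0, 0], 1], [[0, 0, 0], [0, 0, 0], 1]])

```text
clock: 17.0
eef_pos: [357.2, -222.5, 398.4]
orientation: [0.922, 0.271, 0.276, 0.018]
ft_force: [-0.9, -0.2, -0.3]
width: 85.3
grasp_force: 0.0
```

Run:
```python
from goal import *
print(env.get_obs()["clock"])
a=env.snapshot("side")[270:370,170:290];b=env.snapshot("wrist")[120:320,180:420]
cv2.imwrite("pics/c6.png",np.hstack([cv2.resize(a,(400,333),interpolation=2),cv2.resize(b,(400,333),interpolation=2)]))
```

```text
17.0
```

View pics/c6.png

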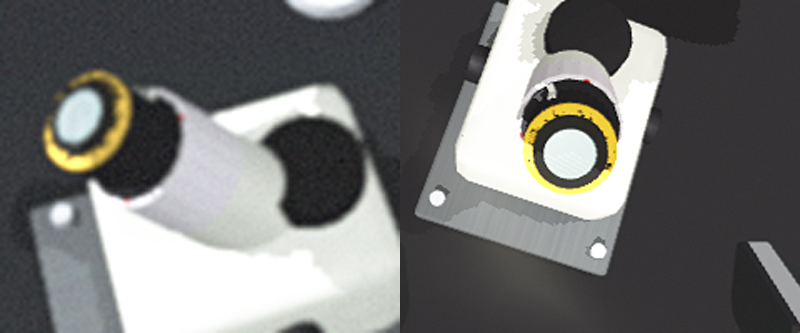

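The eyepiece is seated square with its flange against the rim, and the gripper is clear of it. At about 75° of turn, the axial play allows at most about 0.3 mm of lift, so I'm handing in.

```bash
python3 -c "
from rig import env
print(env.hand_in())"
```

```text
the job is handed in; nothing more can be done
None
```

The black eyepiece was set on the lands, turned back until it dropped into the openings, screwed forward home on the rim, and released. I handed the job in at about 17 s; hand-in gave no verdict, so I don't have the judge's result.

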